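# Close up the parcel scale's battery compartment

### The arm

A 7-joint arm with a two-finger parallel gripper is mounted at the origin on a cart in front of the work surface, level with it; the furniture and walls round the work are solid. World frame = base frame: x ahead of the robot, y to its left, z up, the work surface at z = 0. Lengths are in mm, angles in rad, forces in N, time in s.
With the tool pointing down it reaches from about 425 to 825 mm from the base axis. Payload 3.6 kg.
Tool frame: the origin (TCP) lies at the centre of the arm's flange, where the gripper is bolted on; the fingertips stand 173 mm ahead of it and the grasp point (between the pads) lies 155 mm ahead of it; y points along the fingers, z is the direction in which the jaws open and shut, and the axes are right-handed (so a half turn about y gives the same grasp; the last joint's range is limited). The gripper opens to 85 mm and grips with 20 to 120 N. Pads are 22 mm wide; open, the fingers measure 114 mm over their backs; the gripper's body (76 mm by 85 mm) begins 54 mm behind the grasp point. The pads swing forward as they close: fully open they stand 13 mm farther back than shut.
Start: joints at [-1.133, 0.615, -0.013, 1.423, 0.008, 1.103, -0.04], TCP at [290.751, 581.326, 404.697] pointing down, gripper open.
Joint ranges: [-3.12, 3.12], [-0.3, 2.06], [-1.34, 1.32], [0.26, 2.42], [-1.36, 4.5], [0.01, 1.98], [-2.84, 2.84]. Speed limits (rad/s): [2.79, 2.79, 3.14, 3.14, 3.14, 3.14, 3.14].

### API

Orientations are given as a unit quaternion [w, x, y, z].
In Python, from rig import manip, optics gives the robot as it stands. The module is installed in compiled form; this text tells all that it offers.
- The arm moves only by the tool step_arm, never from a script. Its argument "moves" is a list of rows, each a list of 6 numbers: the shift along the tool's x, y, z normalised to -1 to 1, where 1 is 250 mm, then the turn, a rotation vector about the tool's x, y, z normalised to -1 to 1, where 1 is 180 degrees. In form: [[x, y, z, ax, ay, az], ...]. A call has 1 to 20 rows; each row is the pose to reach, as a shift and turn from the pose measured when the call began, along the tool's axes at that moment, turning the shorter way round; what a row does not reach only later rows make up. A row lasts 1/12 s, in which the tool goes at most 41.7 mm and 7.16 degrees, less where a joint would pass 70% of its speed; a pose out of reach is approached as far as the arm can. A call with a number of a shift or a turn outside -1 to 1 is refused whole. A call with a gripper value outside its range is refused whole. "grip" is the gripper's target within -1 to 1 (shut at 1, half-way at 0, fully open at -1), set as the call begins (left out, the last holds). The fingers move at their own pace and stop on an object; "force" is the grip in N (left out, the last holds). Time passes only in rows, so rows that repeat a pose let the fingers close. It gives the time, the measured TCP pose, the force and the opening at its end, in the units of the state.
- manip.get_obs(): the state, without advancing time (a new reading comes with each control period).
- optics.grab_frame(name): name is "scene" or "top" or "wrist"; returns the picture (480x640x3 uint8, red, green, blue); there is no depth.
- optics.camera_info(name): a dict with "fovy" (degrees; the focal length in pixels is half the picture's height over the tangent of half this angle, whatever the lens; pixels are square), "cx", "cy" (the principal point, pixels), "T" (4x4, takes a point from camera to world coordinates); the wrist camera has in their place "T_tool_cam" (4x4, takes a point from camera to tool coordinates, whose origin is the TCP and whose axes are the tool frame's). Camera axes: x right, y down, z forward; pixel columns grow to the right and rows downward; lengths in mm; the calibration is good to about 2 mm. A picture is of the moment at which its call begins: read the wrist's pose just before it. camera_info takes no time and is no camera call.
- manip.sign_off(): hands the job in, once; it reports no verdict.
The state is a dict: "time": time; "joint_positions": joint angles; "joint_vel": joint speeds; "joint_efforts": joint torques, N m; "tcp_pos": TCP position; "ee_rot": TCP orientation; "wrist_force": force on the tool from outside, world axes, zero at the start; "moment": the same for the moment, N m; "finger_gap": finger opening in mm.
Only numpy, scipy, OpenCV 4.12 (cv2) and the standard library are available. Lean on these libraries where they do the work, as an engineer would, in place of code of your own. Each camera call takes 0.05 s, during which the arm holds its last target.

### The job

The parcel scale lies upside down with its battery cover slid open: lay the loose blue cell flat in the empty bay beside the red one, with its plus end (blue, with the nub) away from the coil spring. Then slide the cover fully home until the orange catch snaps up in its window, and afterwards pull it back toward open by its ridge with about 10 N (a light tug, under 40 N) to prove that the catch holds. Leave the cover shut and latched, the red cell in place and the phone, calculator and screwdriver where they are.

Things in the scene. Friction and masses are not known exactly. Their poses are not given: they have to be found in the camera images.
- scale: Parcel scale, upside down, stuck fast on a non-slip mat: grey housing 160 x 180 mm (x, y), wings 26 mm high. Origin: centre of its footprint at table height, z up; +y is the way the cover opens, -y the way it closes. A raised spine, x -25.5 to 25.5 mm, runs along its whole length, flat top at z = 33 mm. Four feet, 21 mm wide, at x = +-62, y = +-73 mm, up to z = 47 mm.
- bay (a point): Centre of the empty bay's floor, at scale (-11.5, -30, 16.5) mm, axes as the scale's. The bay is 18 mm wide, 55 long (y), 16.5 deep, open at the spine's top; the red cell's bay is alike, at scale x = +11.5, behind a 5 mm wall. The empty bay's coil spring (looks only, gives no push) is at its +y end, the flat plus contact at its -y end; a cell lying in it ends 2 mm below the spine's top.
- battery_cover: Dark flat cover 57 x 74 mm (x, y), plate 2.5 mm thick, captive on the spine, slides along the scale's y only. Origin: middle of the plate's underside, axes as the scale's; fully home it is at scale (0, -35, 33.3) mm. Plate top at scale z = 35.8 mm. A window 16 x 8 mm near its -y edge shows the catch once latched. It drags with about 1 N.
- cover_slide (a joint): Opening in m: 0 fully home (firm stop), 0.086 fully open; starts at 0.070 to 0.084, clear of the bays. From 0.011 to 0.002 its front bar rides over the sprung catch: this takes 5 to 11 N (a lighter push stops there). Then the catch snaps up and the cover goes on to the stop. Latched, it has 2 mm of play: pulled back, it stops firmly at 0.002 against the catch.
- ridge (a point): Centre of the lighter grey ridge across the cover by which it is pushed and pulled: 32 mm wide (x), 8 mm long (y), standing 8 mm above the cover's plate; this point is at half that height (scale z = 39.8 mm). Beside it on both sides is flat cover: 10 mm on the +y side, more than 40 mm on the -y side. Axes as the scale's.
- catch (a joint): Orange wedge, 10 x 5.5 mm, in the spine's top between the bays and its -y end; value is how far it is pushed down, in m: 0 up (3 mm above the spine), about 0.003 while the cover's bar is over it. The spring lifts it again.
- loose_cell: The loose cell, size AA, blue with a white end: 14.4 x 50.3 x 14.4 mm, 25 g, lying on the table to the left or right of the scale. Origin: middle of its underside; its length is its y axis; its -y end (blue) is the plus end, the white +y end the minus end. It does not roll.
- plus_end (a point): Middle of the loose cell's plus end face, the blue end with the small round nub: 25 mm along the cell's -y from its middle, 7 mm above its underside.
- seated_cell: The red cell that already lies in the other bay; same size; origin in the middle of its underside, on the bay's floor.
- screwdriver: Bystander: blue precision screwdriver, 132 mm long, 13 mm thick, along its y axis; beside the scale, on the side where the loose cell is not.
- phone: Bystander: black phone, 138 x 69 x 8 mm (x, y, z), flat on the table to the front left.
- calculator: Bystander: calculator, 125 x 68 x 17 mm (x, y, z), flat on the table to the front right.
There are look-alikes about, which are no part of the job. What is shaped like the seated_cell but green or purple is not meant.

How it is judged (in metres and radians):
On the way, in this order (a step that is already met when the one before it is completed fails the run):
1. the loose cell lies flat in the empty bay, its plus end away from the coil spring (horizontal distance between loose_cell and bay below 0.005 m and z of loose_cell in the frame of bay below 0.003 m and y of plus_end in the frame of bay below -0.015 m and angle between loose_cell's own z axis and vertical below 0.1 rad), for 0.2 s.
2. the cover is slid fully home and the catch has snapped up in its window (value of joint cover_slide below 0.0022 m and value of joint catch below 0.001 m), for 0.2 s.
3. the latched cover is pulled back against the catch with 4 N or more for 0.2 s, and holds (value of joint cover_slide between 0.0015 and 0.0035 m and contact force between the fingers and battery_cover above 4 N and value of joint catch below 0.001 m), for 0.2 s.
At the end, for the whole second after the job is handed in: The blue cell lies in its bay (within 5 mm of the middle, under 3 mm above the floor, plus end away from the coil), the red cell lies in the other bay, the cover is shut (open by less than 3.5 mm) with the catch up (pushed down less than 1 mm), all at rest (horizontal distance between loose_cell and bay below 0.005 m and z of each of loose_cell, seated_cell in the frame of bay below 0.003 m and y of plus_end in the frame of bay below -0.015 m and value of joint catch below 0.001 m and value of joint cover_slide below 0.0035 m and linear speed of loose_cell below 0.01 m/s and horizontal distance between seated_cell and bay between 0.018 and 0.028 m); the robot touches nothing.
It fails at once if the latched cover is pulled against its catch with more than 40 N (contact force between the fingers and battery_cover above 40 N and value of joint cover_slide between 0.0015 and 0.006 m and value of joint catch below 0.001 m).
It fails at once if the phone, calculator or screwdriver is moved by more than 2 cm (distance of any of phone, calculator, screwdriver from where it was at the start of the episode above 0.02 m).
It fails at once if the red cell is lifted or pulled out of its bay (distance of seated_cell from where it was at the start of the episode above 0.01 m).
It also fails if it takes over 58 s, if anything falls off the work surface, if the arm or the gripper's body presses on something with over 40 N, if the wrist force passes 120 N, or if a joint passes its speed limit or range.

## Working session

There is one attempt and no reset: what is moved stays moved. The work goes in short steps, Python scripts to look and compute and a tool call to move; the robot and the scene stay as the last step left them, time stands still between calls to the robot, and variables do not carry over. Pictures are saved under pics/ and viewed, and the job is handed in when it is done.

Besides the shell and the picture viewer there is one more tool, called after "Emit:" as name(argument=value, ...), one argument or row to a line, values as JSON. step_arm: Moves the arm, as the interface text tells. Its arguments: {"type":"object","properties":{"moves":{"type":"array"},"grip":{"type":"number"},"force":{"type":"number"}},"required":["moves"]}

```bash
mkdir -p pics; python3 - <<'E'
from rig import manip, optics
import cv2
print(manip.get_obs())
for n in ["scene","top","wrist"]:
    print(n,optics.camera_info(n))
for n in ["scene","top"]:
    cv2.imwrite(f"pics/{n}0.png",optics.grab_frame(n)[:,:,::-1])
E
```

```text
{'time': 0.0, 'joint_positions': array([-1.13352874,  0.61592967, -0.01262321,  1.42493686,  0.00811726,
        1.10338323, -0.04037512]), 'joint_vel': array([ 1.14006811e-03,  5.98753358e-04, -7.06048069e-04,  1.43070145e-03,
       -1.97596395e-03, -9.41666837e-04, -3.10758575e-05]), 'joint_efforts': array([ 2.12809728e-04, -4.69213128e+01,  2.59296158e-01, -1.71031129e+01,
        9.97169438e-03,  9.97765252e-03, -3.32444259e-06]), 'tcp_pos': array([290.59821451, 581.05906473, 403.5181721 ]), 'ee_rot': array([-0.68728836,  0.68908997, -0.16265944,  0.16227025]), 'wrist_force': array([-0.19138439, -0.1014124 , -0.05613389]), 'moment': array([-0.0193302 ,  0.00151503,  0.00773513]), 'finger_gap': 85.10245805874266}
scene {'fovy': 55.89278635777175, 'cx': 318.7963675729425, 'cy': 252.53658972469086, 'T': array([[ 5.26672032e-01, -4.68456547e-01,  7.09341268e-01,
        -1.18556897e+02],
       [-8.49854289e-01, -3.08900643e-01,  4.26998922e-01,
        -3.76716864e+02],
       [ 1.90855335e-02, -8.27725109e-01, -5.60809135e-01,
         5.22243754e+02],
       [ 0.00000000e+00,  0.
[... 228 characters left out ...]
2],
       [-9.99753916e-01,  2.21349067e-02,  1.46711114e-03,
        -1.88578798e+01],
       [-2.88859531e-03, -6.43245452e-02, -9.97924851e-01,
         9.46259378e+02],
       [ 0.00000000e+00,  0.00000000e+00,  0.00000000e+00,
         1.00000000e+00]])}
wrist {'fovy': 59.36530282564517, 'cx': 316.7372458183333, 'cy': 240.7980429308012, 'T_tool_cam': array([[-3.13726023e-05,  9.51645086e-01,  3.07199658e-01,
        -7.99892013e+01],
       [-3.14900134e-04, -3.07199652e-01,  9.51645036e-01,
         3.07274111e+01],
       [ 9.99999950e-01, -6.68816321e-05,  3.09310817e-04,
        -6.40005306e-01],
       [ 0.00000000e+00,  0.00000000e+00,  0.00000000e+00,
         1.00000000e+00]])}
```

View pics/scene0.png

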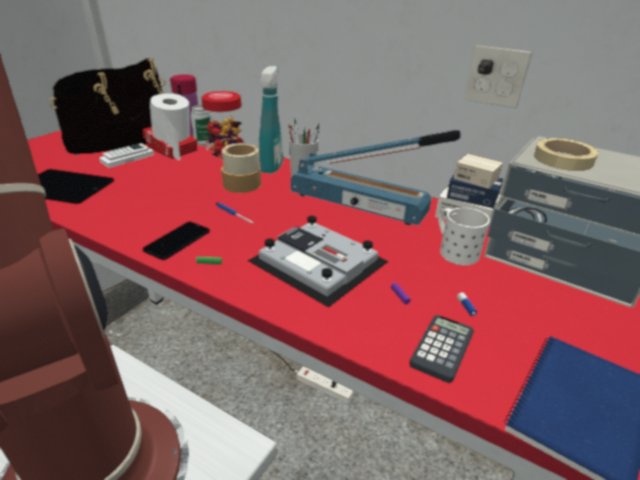

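View pics/top0.png

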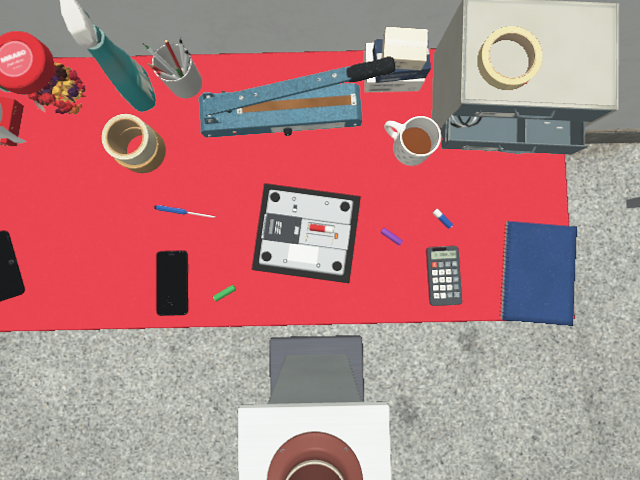

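```bash
cat > h.py <<'E'
import numpy as np, cv2
from scipy.spatial.transform import Rotation as R
from rig import manip, optics
def K(i): 
    f=240/np.tan(np.radians(i["fovy"]/2)); return f,i["cx"],i["cy"]
def camT(n,obs=None):
    i=optics.camera_info(n)
    if n!="wrist": return i["T"],K(i)
    return toolT(obs)@i["T_tool_cam"],K(i)
def toolT(obs):
    q=obs["ee_rot"]; T=np.eye(4); T[:3,:3]=R.from_quat([q[1],q[2],q[3],q[0]]).as_matrix(); T[:3,3]=obs["tcp_pos"]; return T
def pix2w(T,k,px,z):
    px=np.atleast_2d(px).astype(float); f,cx,cy=k
    d=np.c_[(px[:,0]-cx)/f,(px[:,1]-cy)/f,np.ones(len(px))]@T[:3,:3].T
    s=(z-T[2,3])/d[:,2]; return T[:3,3]+d*s[:,None]
def w2pix(T,k,p):
    p=np.atleast_2d(p).astype(float); c=(p-T[:3,3])@T[:3,:3]
    return np.c_[k[0]*c[:,0]/c[:,2]+k[1],k[0]*c[:,1]/c[:,2]+k[2]]
E
python3 - <<'E'
import cv2
a=cv2.imread('pics/top0.png')
cv2.imwrite('pics/t1.png',cv2.resize(a[175:295,240:400],None,fx=5,fy=5,interpolation=cv2.INTER_CUBIC))
cv2.imwrite('pics/t2.png',cv2.resize(a[190:260,370:470],None,fx=8,fy=8,interpolation=cv2.INTER_CUBIC))
E
```

```text
(no output)
```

View pics/t1.png

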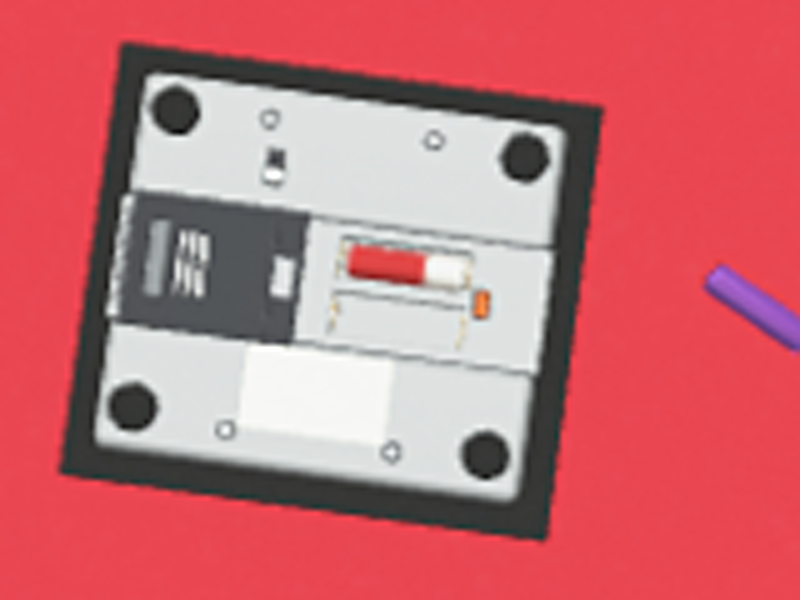

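View pics/t2.png

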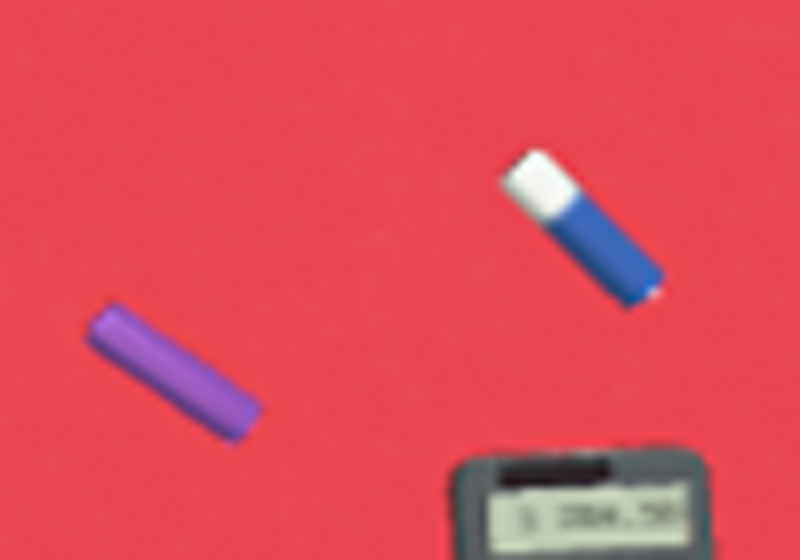

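```bash
python3 - <<'E'
from h import *
T,k=camT("top")
f=np.array([[175,110],[525,157],[132,407],[485,455]])/5+[240,175]-0.4
w=pix2w(T,k,f,47)
m=np.array([[62,73],[62,-73],[-62,73],[-62,-73]],float)
c=w[:,:2].mean(0); q=w[:,:2]-c
a=np.arctan2((m[:,0]*q[:,1]-m[:,1]*q[:,0]).sum(),(m*q).sum())
Rm=np.array([[np.cos(a),-np.sin(a)],[np.sin(a),np.cos(a)]])
print("scale",c,np.degrees(a),"res",q-m@Rm.T)
e=pix2w(T,k,np.array([[520,165],[647,292]])/8+[370,190]-.4,14)
print("cell ends",e,np.linalg.norm(e[0]-e[1]),e.mean(0))
d=e[0]-e[1];print("cell y-axis angle",np.degrees(np.arctan2(d[1],d[0])))
print("bay",c+Rm@[-11.5,-30], "ridge", pix2w(T,k,np.array([[157,258]])/5+[240,175],43), Rm.T@(pix2w(T,k,np.array([[157,258]])/5+[240,175],43)[0,:2]-c))
o=manip.get_obs();print(toolT(o)[:3,:3])
E
```

```text
scale [515.48144542   5.53824798] -9.029884134135989 res [[-0.33039925 -0.2513309 ]
 [-0.14846793  0.20665843]
 [ 0.15594607 -0.20096397]
 [ 0.32292111  0.24563644]]
cell ends [[ 556.23695137 -269.61491943   14.        ]
 [ 521.55677934 -301.99047057   14.        ]] 47.44355217831339 [ 538.89686536 -285.802695     14.        ]
cell y-axis angle 43.03159089003013
bay [499.4154814  -22.28503004] ridge [[526.28802706  75.61960089  43.        ]] [-0.32658872 70.90889628]
[[ 8.94395615e-01 -1.01746733e-03  4.47275585e-01]
 [-4.47276739e-01 -2.14793501e-03  8.94393037e-01]
 [ 5.07031909e-05 -9.99997176e-01 -2.37619312e-03]]
```

```bash
cat >> h.py <<'E'
def rel(pos,az,obs=None,tool0=None):
    """moves row to reach TCP pos with tool z at azimuth az (deg), tool y down"""
    obs=obs or manip.get_obs(); T=toolT(obs) if tool0 is None else tool0
    a=np.radians(az); z=np.array([np.cos(a),np.sin(a),0]); y=np.array([0,0,-1.]); x=np.cross(y,z)
    Rt=np.c_[x,y,z]
    d=T[:3,:3].T@(np.array(pos)-T[:3,3])/250
    r=R.from_matrix(T[:3,:3].T@Rt).as_rotvec()/np.pi
    return np.round(np.r_[d,r],4).tolist()
E
python3 - <<'E'
from h import *
print(rel([395,280,350],-9))
E
```

```text
[0.9121, 0.2167, -0.8899, 0.0006, 0.4024, 0.0005]
```

Emit:
step_arm(
  moves=[
    [0.912,0.215,-0.89,0.0006,0.402,0.0005],
    [0.912,0.215,-0.89,0.0006,0.402,0.0005],
    [0.912,0.215,-0.89,0.0006,0.402,0.0005],
    [0.912,0.215,-0.89,0.0006,0.402,0.0005],
    [0.912,0.215,-0.89,0.0006,0.402,0.0005],
    [0.912,0.215,-0.89,0.0006,0.402,0.0005],
    [0.912,0.215,-0.89,0.0006,0.402,0.0005],
    [0.912,0.215,-0.89,0.0006,0.402,0.0005],
    [0.912,0.215,-0.89,0.0006,0.402,0.0005],
    [0.912,0.215,-0.89,0.0006,0.402,0.0005],
    [0.912,0.215,-0.89,0.0006,0.402,0.0005],
    [0.912,0.215,-0.89,0.0006,0.402,0.0005],
  ],
)

```text
time: 1.1
tcp_pos: [394.7, 280.2, 350.2]
ee_rot: [0.46, -0.461, 0.537, -0.537]
wrist_force: [0.2, 0.6, 0.6]
finger_gap: 85.5
```

```bash
python3 - <<'E'
from h import *
o=manip.get_obs();print(o['time'],o['tcp_pos'],toolT(o)[:3,2])
print(rel([499,-22,300],-9), rel([510,35,300],-9))
E
```

```text
1.1 [394.71275796 280.2472712  350.17011653] [ 9.88337827e-01 -1.52276342e-01 -5.06151377e-04]
[1.1313, 0.201, 0.5965, 0.0002, 0.0013, 0.0002] [0.8992, 0.2009, 0.6053, 0.0002, 0.0013, 0.0002]
```

Emit:
step_arm(
  moves=[
    [0.96,0.2,0.6,0,0.0013,0],
    [0.96,0.2,0.6,0,0.0013,0],
    [0.96,0.2,0.6,0,0.0013,0],
    [0.96,0.2,0.6,0,0.0013,0],
    [0.96,0.2,0.6,0,0.0013,0],
    [0.96,0.2,0.6,0,0.0013,0],
    [0.96,0.2,0.6,0,0.0013,0],
    [0.96,0.2,0.6,0,0.0013,0],
    [0.96,0.2,0.6,0,0.0013,0],
    [0.96,0.2,0.6,0,0.0013,0],
  ],
)

```text
time: 1.93
tcp_pos: [506.3, 21.0, 300.0]
ee_rot: [0.46, -0.46, 0.538, -0.537]
wrist_force: [0.5, 0.6, -0.4]
finger_gap: 85.2
```

```bash
python3 - <<'E'
from h import *
import pickle
o=manip.get_obs();im=optics.grab_frame("wrist")
pickle.dump((o,im),open('w1.pkl','wb'))
cv2.imwrite('pics/w1.png',im[:,:,::-1])
print(o['time'],o['tcp_pos'],o['joint_positions'])
E
```

```text
1.9333 [506.30677224  20.97790902 299.96371748] [-0.27652405  0.55036368  0.28481628  1.96081074 -0.24176145  0.66438583
  0.00556796]
```

View pics/w1.png

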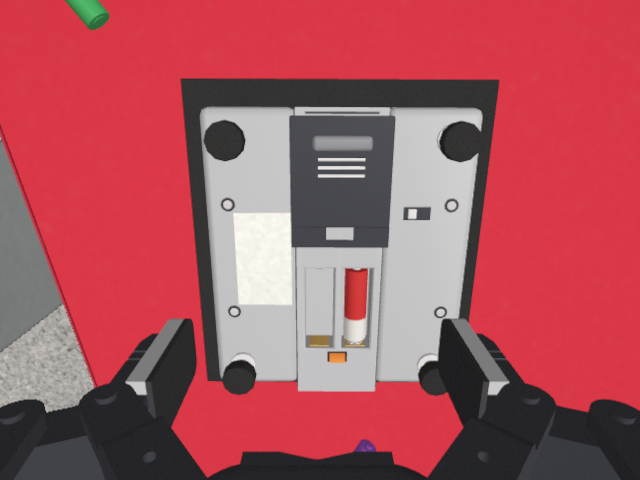

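```bash
python3 - <<'E'
import cv2
a=cv2.imread('pics/w1.png')
cv2.imwrite('pics/w1z.png',cv2.resize(a[240:400,280:400],None,fx=5,fy=5,interpolation=cv2.INTER_CUBIC)[:800] [:600*1000][:, :])
cv2.imwrite('pics/w1z.png',cv2.resize(a[250:370,280:400],None,fx=5,fy=5,interpolation=cv2.INTER_CUBIC))
E
```

```text
(no output)
```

View pics/w1z.png

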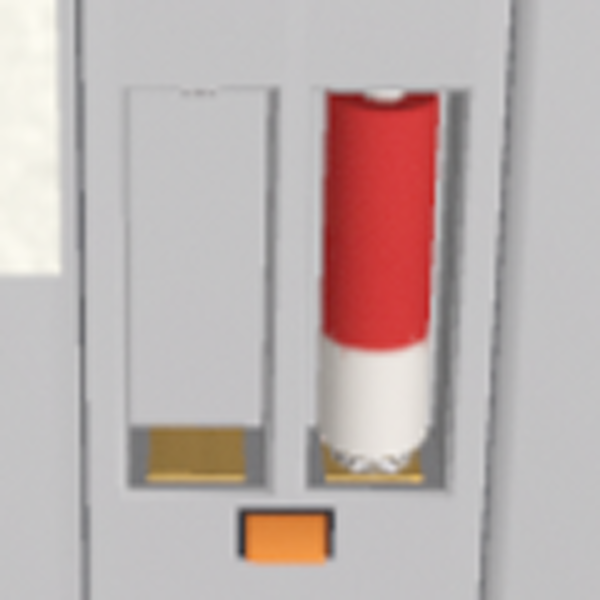

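```bash
python3 - <<'E'
from h import *
import pickle
o,im=pickle.load(open('w1.pkl','rb')); T,k=camT("wrist",o)
# feet tops
f=np.array([[224,140.5],[460.5,141],[239.5,377.5]])
w=pix2w(T,k,f,47)[:,:2]
print(w)
m=np.array([[-62,73],[62,73],[-62,-73]],float)
mc=m.mean(0);c=w.mean(0);q=w-c;mm=m-mc
a=np.arctan2((mm[:,0]*q[:,1]-mm[:,1]*q[:,0]).sum(),(mm*q).sum())
Rm=np.array([[np.cos(a),-np.sin(a)],[np.sin(a),np.cos(a)]])
print(np.degrees(a),c-Rm@mc,q-mm@Rm.T)
E
```

```text
[[466.71500424  89.05117339]
 [587.05183394  70.07355627]
 [444.65064491 -52.3976664 ]]
-8.933770420953932 [516.10965526   8.32817228] [[ 0.51683167 -1.01954532]
 [-1.64203352 -0.74087161]
 [ 1.12520185  1.76041693]]
```

```bash
python3 - <<'E'
from h import *
import pickle
o,im=pickle.load(open('w1.pkl','rb')); T,k=camT("wrist",o)
z=np.array([[127,88],[278,88],[127,489],[271,491],[470,88],[450,491],[305,490]])/5+[280,250]-.4
M=np.array([[-20.5,-2.5,33],[-2.5,-2.5,33],[-20.5,-57.5,33],[-2.5,-57.5,33],[20.5,-2.5,33],[20.5,-57.5,33],[2.5,-57.5,33],[-62,73,47],[62,73,47],[-62,-73,47]],float)
P=np.r_[z,[[224,140.5],[460.5,141],[239.5,377.5]]]
# unweighted fit of 4-dof pose first
from scipy.optimize import least_squares
def proj(p):
    a=p[3];Rm=R.from_rotvec([0,0,a]).as_matrix()
    return w2pix(T,k,M@Rm.T+[p[0],p[1],p[2]])
s=least_squares(lambda p:(proj(p)-P).ravel(),[515,6,0,-.157],loss='soft_l1')
print(s.x,np.degrees(s.x[3]));print(np.round(proj(s.x)-P,1))
s2=least_squares(lambda p:(proj([p[0],p[1],0,p[2]])-P).ravel(),[515,6,-.157],loss='soft_l1')
print(s2.x,np.degrees(s2.x[2]));print(np.round(proj([*s2.x[:2],0,s2.x[2]])-P,1))
E
```

```text
[ 5.15961455e+02  7.02986180e+00 -1.21933386e+00 -1.56800197e-01] -8.983989489975247
[[ 0.2  0. ]
 [-0.3  0.1]
 [ 0.7 -0.6]
 [-0.2 -0.9]
 [-0.6  0.2]
 [-0.3 -0.8]
 [ 0.8 -0.7]
 [-0.5  0.5]
 [ 2.3  0.6]
 [-0.7  3.1]]
[ 5.16027716e+02  7.43288908e+00 -1.57483441e-01] -9.023136513151083
[[ 0.1  0.1]
 [-0.2  0.2]
 [ 0.6 -0.1]
 [-0.2 -0.4]
 [-0.3  0.3]
 [-0.1 -0.3]
 [ 0.8 -0.2]
 [-1.  -0.3]
 [ 3.3  0. ]
 [-1.2  3.7]]
```

```bash
python3 - <<'E'
from h import *
print(rel([539,-286,250],-47), rel([535,-200,270],-47))
E
```

```text
[1.1971, 0.1991, 0.3176, 0.0005, 0.2124, -0.0001] [0.8595, 0.1194, 0.2493, 0.0005, 0.2124, -0.0001]
```

Emit:
step_arm(
  moves=[
    [0.99,0.2,0.3,0,0.212,0],
    [0.99,0.2,0.3,0,0.212,0],
    [0.99,0.2,0.3,0,0.212,0],
    [0.99,0.2,0.3,0,0.212,0],
    [0.99,0.2,0.3,0,0.212,0],
    [0.99,0.2,0.3,0,0.212,0],
    [0.99,0.2,0.3,0,0.212,0],
    [0.99,0.2,0.3,0,0.212,0],
    [0.99,0.2,0.3,0,0.212,0],
  ],
)

```text
time: 2.73
tcp_pos: [542.9, -232.4, 249.5]
ee_rot: [0.26, -0.261, 0.659, -0.656]
wrist_force: [-0.0, 0.8, -0.3]
finger_gap: 85.2
```

```bash
python3 - <<'E'
from h import *
import pickle
o=manip.get_obs();im=optics.grab_frame("wrist")
pickle.dump((o,im),open('w2.pkl','wb'))
cv2.imwrite('pics/w2.png',im[:,:,::-1])
print(o['time'],o['tcp_pos'],o['joint_positions'])
E
```

```text
2.7333 [ 542.94785925 -232.42570445  249.54994834] [ 0.12274563  0.74417464  0.40398447  1.76690946 -0.41889567  0.71963407
 -0.06486684]
```

View pics/w2.png

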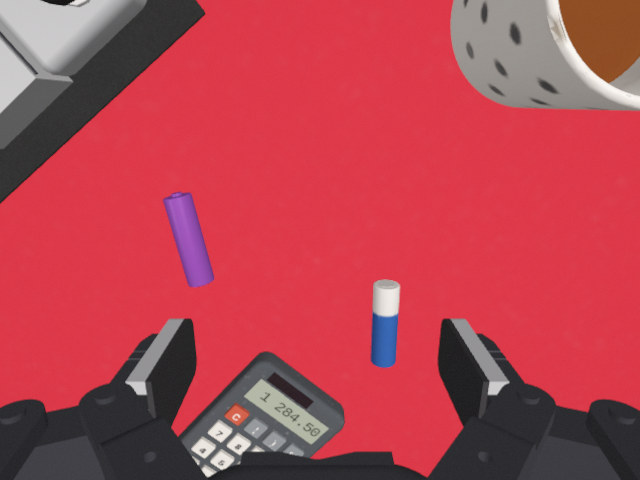

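```bash
cat >> h.py <<'E'
from scipy.optimize import least_squares
def cellmask(im,roi):
    hsv=cv2.cvtColor(im,cv2.COLOR_RGB2HSV); h,s,v=cv2.split(hsv)
    m=(((h>95)&(h<130)&(s>100))|((s<60)&(v>120))).astype(np.uint8)
    r=np.zeros_like(m); x0,y0,x1,y1=roi; r[y0:y1,x0:x1]=m[y0:y1,x0:x1]
    n,l,st,_=cv2.connectedComponentsWithStats(r); i=1+np.argmax(st[1:,4]); return (l==i).astype(np.uint8)
def cyl(x,y,a,z0=0,r=7.2,L=48.5,n=40):
    t=np.linspace(0,2*np.pi,n); p=[]
    for s in(-1,1): p.append(np.c_[r*np.cos(t),np.full(n,s*L/2),z0+7.2+r*np.sin(t)])
    tt=np.linspace(0,2*np.pi,n)
    p.append(np.c_[2.75*np.cos(tt),np.full(n,-25.15),z0+7.2+2.75*np.sin(tt)])
    p=np.vstack(p); Rm=R.from_rotvec([0,0,a]).as_matrix(); return p@Rm.T+[x,y,0]
def fitcell(T,k,mask,p0,z0=0):
    ys,xs=np.nonzero(mask); pts=np.c_[xs,ys].astype(np.float32)
    S=16; 
    c=cv2.convexHull(pts.astype(np.float32))[:,0]
    th=np.linspace(0,2*np.pi,48,endpoint=False); D=np.c_[np.cos(th),np.sin(th)]
    sup=(c@D.T).max(0)+0.5*(abs(D).sum(1))*0.9
    f=lambda p:((w2pix(T,k,cyl(p[0],p[1],p[2],z0))@D.T).max(0)-sup)
    s=least_squares(f,p0,x_scale=[1,1,.02],loss='soft_l1'); return s.x,np.sqrt((f(s.x)**2).mean()),f(s.x)
E
python3 - <<'E'
from h import *
import pickle
o,im=pickle.load(open('w2.pkl','rb')); T,k=camT("wrist",o)
m=cellmask(im,(340,260,430,380)); ys,xs=np.nonzero(m);print(m.sum(),xs.min(),xs.max(),ys.min(),ys.max())
x,e,f=fitcell(T,k,m,[539,-286,np.radians(-47)]);print(x,np.degrees(x[2]),e,np.round(f,1))
im2=optics.grab_frame("top")
E
```

```text
2091 372 399 280 366
[ 539.25839024 -285.66169961   -0.80609178] -46.185657085054274 0.79525344672087 [0.2 0.4 0.9 0.9 1.  1.1 1.4 1.1 1.  0.9 0.8 1.  1.5 0.8 0.6 0.5 0.5 0.5
 0.4 0.5 0.7 0.8 0.9 1.  1.2 0.6 0.6 0.6 0.6 0.7 0.8 0.8 0.9 0.7 0.5 0.6
 1.1 0.5 0.4 0.5 0.6 0.7 0.9 0.9 0.8 0.7 0.5 0.3]
```

```bash
python3 - <<'E'
from h import *
T,k=camT("top")
print("mug rim",pix2w(T,k,[[415,120],[395,142],[418,165],[440,142],[385,128]],95))
print("calc",pix2w(T,k,[[428,248],[459,247]],17))
for z in(250,):print(rel([539.1,-285.7,220],-46.4), (539.1-542.9))
print(rel([539.1,-285.7,176],-46.4))
E
```

```text
mug rim [[ 726.15014956 -216.234829     95.        ]
 [ 682.98219526 -175.3547641    95.        ]
 [ 636.19185725 -218.83995041   95.        ]
 [ 680.96520129 -263.71567602   95.        ]
 [ 711.44668875 -156.60745748   95.        ]]
calc [[ 475.9611478  -251.73603828   17.        ]
 [ 476.62632338 -317.22429808   17.        ]]
[0.1632, 0.1184, 0.1486, 0.0012, -0.0012, -0.0006] -3.7999999999999545
[0.1635, 0.2944, 0.1493, 0.0012, -0.0012, -0.0006]
```

Emit:
step_arm(
  moves=[
    [0.163,0.1,0.149,0.0012,-0.0012,-0.0006],
    [0.163,0.1,0.149,0.0012,-0.0012,-0.0006],
    [0.163,0.1,0.149,0.0012,-0.0012,-0.0006],
    [0.163,0.15,0.149,0.0012,-0.0012,-0.0006],
    [0.163,0.2,0.149,0.0012,-0.0012,-0.0006],
    [0.163,0.25,0.149,0.0012,-0.0012,-0.0006],
    [0.163,0.286,0.149,0.0012,-0.0012,-0.0006],
    [0.163,0.286,0.149,0.0012,-0.0012,-0.0006],
    [0.163,0.286,0.149,0.0012,-0.0012,-0.0006],
  ],
  grip=0.1,
)

```text
time: 3.58
tcp_pos: [539.1, -284.8, 177.1]
ee_rot: [0.262, -0.263, 0.657, -0.656]
wrist_force: [0.8, 0.6, -0.4]
finger_gap: 38.5
```

```bash
python3 - <<'E'
from h import *
o=manip.get_obs();im=optics.grab_frame("wrist")
cv2.imwrite('pics/w3.png',im[:,:,::-1])
print(o['time'],o['tcp_pos'],o['wrist_force'],o['finger_gap'],rel([539.1,-285.7,178.5],-46.4))
E
```

```text
3.5833 [ 539.13058754 -284.7546025   177.11589438] [ 0.84276588  0.55422324 -0.40106129] 38.45332565172479 [0.0018, -0.0026, 0.0007, 0.0001, 0.0001, 0.0001]
```

View pics/w3.png

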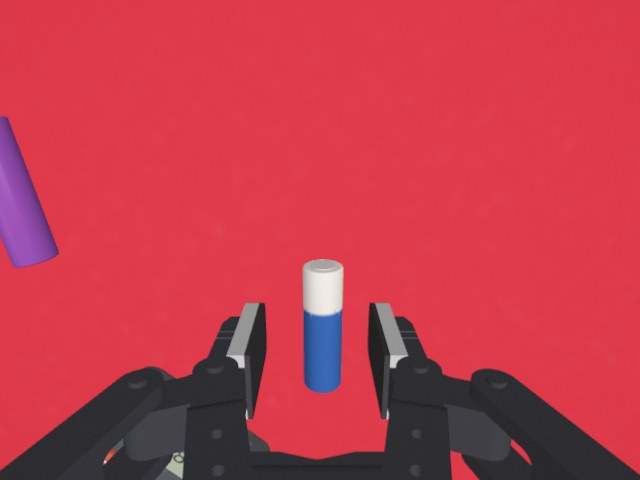

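Emit:
step_arm(
  moves=[
    [0.0018,-0.002,0,0,0,0],
    [0.0018,-0.002,0,0,0,0],
    [0.0018,-0.002,0,0,0,0],
    [0.0018,-0.002,0,0,0,0],
    [0.0018,-0.002,0,0,0,0],
    [0.0018,-0.002,0,0,0,0],
  ],
  grip=1,
  force=30,
)

```text
time: 4.13
tcp_pos: [539.3, -285.9, 179.2]
ee_rot: [-0.263, 0.262, -0.656, 0.657]
wrist_force: [0.5, 0.4, 5.1]
finger_gap: 13.3
```

Emit:
step_arm(
  moves=[
    [0,-0.06,0,0,0,0],
    [0,-0.12,0,0,0,0],
    [0,-0.24,0,0,0,0],
    [0,-0.32,0,0,0,0],
    [0,-0.32,0,0,0,0],
  ],
)

```text
time: 4.55
tcp_pos: [540.2, -286.9, 263.3]
ee_rot: [-0.265, 0.261, -0.654, 0.659]
wrist_force: [1.2, 0.4, 0.3]
finger_gap: 13.5
```

```bash
python3 - <<'E'
from h import *
import pickle
o=manip.get_obs();im=optics.grab_frame("wrist")
pickle.dump((o,im),open('w4.pkl','wb'))
cv2.imwrite('pics/w4.png',im[:,:,::-1])
print(o['time'],o['tcp_pos'],o['wrist_force'],o['finger_gap'])
E
```

```text
4.55 [ 540.21351967 -286.88105625  263.295491  ] [1.17272876 0.36999852 0.31701097] 13.48156951915342
```

View pics/w4.png

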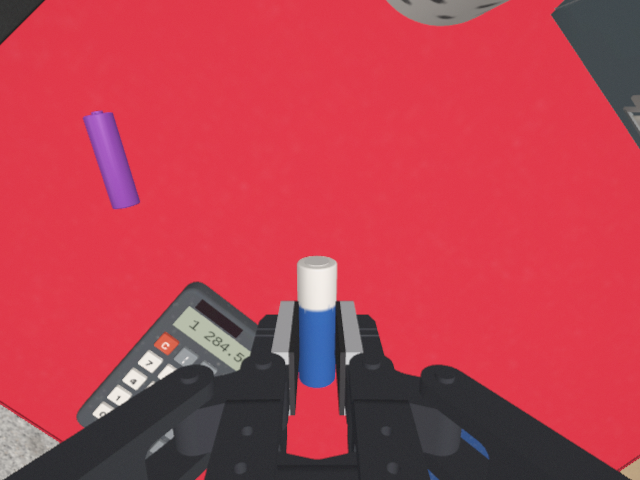

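```bash
cat >> h.py <<'E'
def heldfit(o,im,roi=(285,245,350,392)):
    info=optics.camera_info("wrist"); T=info["T_tool_cam"]; k=K(info)
    hsv=cv2.cvtColor(im,cv2.COLOR_RGB2HSV); h,s,v=cv2.split(hsv)
    m=(((h>100)&(h<125)&(s>140)&(v>60))|((s<40)&(v>175))).astype(np.uint8)
    r=np.zeros_like(m); x0,y0,x1,y1=roi; r[y0:y1,x0:x1]=m[y0:y1,x0:x1]
    r=cv2.morphologyEx(r,cv2.MORPH_OPEN,np.ones((3,3)))
    n,l,st,_=cv2.connectedComponentsWithStats(r); i=1+np.argmax(st[1:,4]); m=(l==i)
    ys,xs=np.nonzero(m); c=cv2.convexHull(np.c_[xs,ys].astype(np.float32))[:,0]
    return m,c,T,k
def toolcyl(p):
    # p: x,depth,z,yaw(about tool y),pitch(about tool z) ; cell axis along tool x, plus end toward +x
    q=cyl(0,0,0)  # length y, vertical z (0..14.4)
    q=q-[0,0,7.2]
    # cell y(minus) -> tool -x ; cell z up -> tool -y ; cell x -> tool z? right-handed: x=y×z=(-x)×(-y)=z
    B=np.array([[0,-1,0],[0,0,-1],[1,0,0]],float)
    q=q@B.T
    Rm=R.from_rotvec([0,p[3],0]).as_matrix()@R.from_rotvec([0,0,p[4]]).as_matrix()
    return q@Rm.T+[p[0],p[1],p[2]]
E
python3 - <<'E'
from h import *
import pickle
o,im=pickle.load(open('w4.pkl','rb'))
m,c,T,k=heldfit(o,im); ys,xs=np.nonzero(m);print(m.sum(),xs.min(),xs.max(),ys.min(),ys.max())
for y in range(258,390,8): 
    r=np.nonzero(m[y])[0]; print(y,r.min() if len(r) else None,r.max() if len(r) else None,end='; ')
vis=im.copy(); vis[m]=[0,255,0]; cv2.imwrite('pics/w4m.png',cv2.resize(vis[240:400,260:380],None,fx=4,fy=4)[:,:,::-1])
# predicted: with cell where it lay: tcp (539.3,-285.9,179.2): depth of axis=172
for d in (164,168,172,176):
    P=w2pix(T,k,toolcyl([0,d,0,0,0]));print(d,P.min(0),P.max(0))
E
```

```text
2662 298 335 309 386
258 None None; 266 None None; 274 None None; 282 None None; 290 None None; 298 None None; 306 None None; 314 299 335; 322 299 335; 330 299 335; 338 299 334; 346 299 334; 354 299 334; 362 299 335; 370 298 334; 378 300 333; 386 310 323; 164 [298.79814263 262.18983727] [341.15744637 402.96067503]
168 [299.25543605 258.31267475] [340.515141   395.65091142]
172 [299.68953789 254.6229009 ] [339.90528842 388.69193502]
176 [300.10216875 251.10725114] [339.3254897  382.05908672]
```

View pics/w4m.png

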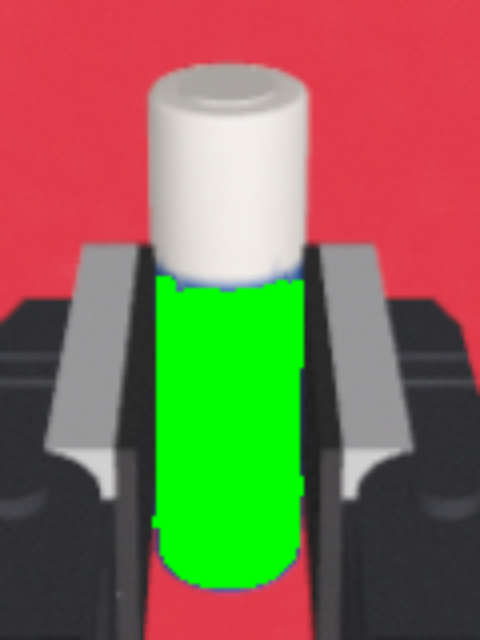

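```bash
python3 - <<'E'
from h import *
import pickle
info=optics.camera_info("wrist"); T=info["T_tool_cam"]; k=K(info)
for x in(-11,11):
  for d in (150,155,160,165,170,173,176,179): print(x,d,w2pix(T,k,[[x,d,7],[x,d,-7]]).round(1).tolist())
o=manip.get_obs(); print(o['tcp_pos'],toolT(o)[:3,:3])
E
```

```text
-11 150 [[342.3, 324.8], [298.2, 324.8]]
-11 155 [[341.4, 317.3], [298.8, 317.3]]
-11 160 [[340.5, 310.3], [299.4, 310.3]]
-11 165 [[339.8, 303.7], [300.0, 303.7]]
-11 170 [[339.0, 297.5], [300.5, 297.5]]
-11 173 [[338.6, 294.0], [300.8, 294.0]]
-11 176 [[338.2, 290.6], [301.1, 290.6]]
-11 179 [[337.8, 287.3], [301.3, 287.4]]
11 150 [[341.0, 383.5], [299.1, 383.6]]
11 155 [[340.2, 374.4], [299.7, 374.5]]
11 160 [[339.5, 365.9], [300.2, 365.9]]
11 165 [[338.8, 357.9], [300.7, 357.9]]
11 170 [[338.1, 350.4], [301.2, 350.4]]
11 173 [[337.7, 346.1], [301.4, 346.1]]
11 176 [[337.3, 341.9], [301.7, 341.9]]
11 179 [[337.0, 337.9], [301.9, 337.9]]
[ 539.65654091 -286.2753522   261.18547805] [[-0.72391191  0.00498542  0.6898744 ]
 [-0.68989055 -0.00290282 -0.72390787]
 [-0.0016064  -0.99998336  0.00554078]]
```

```bash
python3 - <<'E'
from h import *
print(rel([500.9,-20.7,240],-9))
E
```

```text
[-0.6205, 0.0809, -0.8764, -0.0019, -0.2077, 0.0001]
```

Emit:
step_arm(
  moves=[
    [-0.03,0.004,-0.044,0,-0.01,0],
    [-0.08,0.01,-0.114,0,-0.027,0],
    [-0.137,0.018,-0.193,0,-0.046,0],
    [-0.199,0.026,-0.28,-0.001,-0.067,0],
    [-0.261,0.034,-0.368,-0.001,-0.087,0],
    [-0.323,0.042,-0.456,-0.001,-0.108,0],
    [-0.385,0.05,-0.543,-0.001,-0.129,0],
    [-0.447,0.058,-0.631,-0.001,-0.15,0],
    [-0.509,0.066,-0.719,-0.0015,-0.17,0],
    [-0.565,0.073,-0.798,-0.0019,-0.189,0],
    [-0.602,0.078,-0.85,-0.0019,-0.201,0],
    [-0.62,0.08,-0.876,-0.0019,-0.2077,0],
    [-0.62,0.08,-0.876,-0.0019,-0.2077,0],
    [-0.62,0.08,-0.876,-0.0019,-0.2077,0],
  ],
)

```text
time: 5.77
tcp_pos: [500.5, -20.9, 239.7]
ee_rot: [0.459, -0.46, 0.538, -0.537]
wrist_force: [0.3, 0.5, 0.3]
finger_gap: 13.2
```

```bash
python3 - <<'E'
from h import *
import pickle
o=manip.get_obs();im=optics.grab_frame("wrist")
pickle.dump((o,im),open('w5.pkl','wb'))
cv2.imwrite('pics/w5.png',im[:,:,::-1])
print(o['time'],o['tcp_pos'],o['wrist_force'],o['finger_gap'],toolT(o)[:3,:3])
E
```

```text
5.7667 [500.50520134 -20.94553106 239.70016887] [0.33368695 0.48736331 0.30671501] 13.246218843183453 [[-1.56149805e-01 -1.47662705e-03  9.87732280e-01]
 [-9.87732987e-01 -6.63085393e-04 -1.56150908e-01]
 [ 8.85527502e-04 -9.99998690e-01 -1.35497260e-03]]
```

View pics/w5.png

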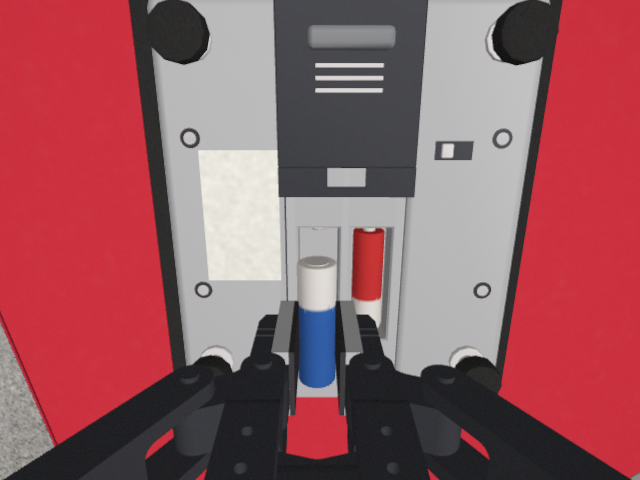

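```bash
python3 - <<'E'
import cv2
a=cv2.imread('pics/w5.png')
cv2.imwrite('pics/w5z.png',cv2.resize(a[190:350,270:420],None,fx=5,fy=3.75,interpolation=cv2.INTER_CUBIC))
E
```

```text
(no output)
```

View pics/w5z.png

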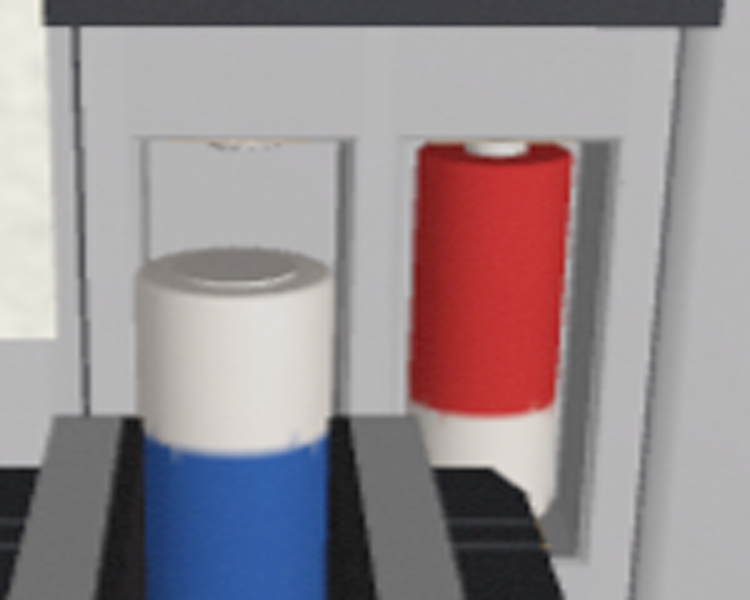

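```bash
python3 - <<'E'
from h import *
import pickle
o,im=pickle.load(open('w5.pkl','rb')); T,k=camT("wrist",o)
z=np.array([[144,137],[355,137],[400,137],[622,138],[588,560]])/[5,3.75]+[270,190]-.4
M=np.array([[-20.5,-2.5,33],[-2.5,-2.5,33],[2.5,-2.5,33],[20.5,-2.5,33],[20.5,-57.5,33]],float)
def proj(p):
    Rm=R.from_rotvec([0,0,p[2]]).as_matrix(); return w2pix(T,k,M@Rm.T+[p[0],p[1],0])
s=least_squares(lambda p:(proj(p)-z).ravel(),[516,7,-.157])
print(s.x,np.degrees(s.x[2]));print((proj(s.x)-z).round(1))
a=s.x[2]; Rm=R.from_rotvec([0,0,a]).as_matrix()
bay=Rm@[-11.5,-30,16.5]+[s.x[0],s.x[1],0]; print("bay",bay)
# held cell: extents with d=172
Tt=toolT(o); print("bay in tool",Tt[:3,:3].T@(bay-Tt[:3,3]))
i=optics.camera_info("wrist");C=i["T_tool_cam"]
ob=np.array([270+134/5-.4,270+333/5-.4]); print("white end obs",ob,ob.mean(), 190+247/3.75)
for p in([0,172,0,0,0],[0,172,-1,0,0],[1,172,-1,0,0]):
    P=w2pix(C,k,toolcyl(p));print(p,P.min(0),P.max(0))
# blue bottom
hsv=cv2.cvtColor(im,cv2.COLOR_RGB2HSV);m=(hsv[...,0]>100)&(hsv[...,0]<125)&(hsv[...,1]>140)&(hsv[...,2]>60);m[:, :290]=0;m[:,345:]=0
ys,xs=np.nonzero(m);print(xs.min(),xs.max(),ys.max())
E
```

```text
[ 5.16004547e+02  7.57637851e+00 -1.55032142e-01] -8.88268741344635
[[ 0.1  0.3]
 [-0.6  0.3]
 [ 1.9  0.3]
 [-1.  -0.1]
 [-0.5 -1. ]]
bay [500.01011588 -20.28808219  16.5       ]
bay in tool [ -0.76972632 223.20017157  -0.28924302]
white end obs [296.4 336.2] 316.30000000000007 255.86666666666667
[0, 172, 0, 0, 0] [300.84130442 256.78856   ] [340.97474915 390.56615903]
[0, 172, -1, 0, 0] [298.04315463 256.78942299] [338.187345   390.56785196]
[1, 172, -1, 0, 0] [298.08103237 259.29219404] [338.14385227 392.79535245]
298 335 387
```

```bash
python3 - <<'E'
from h import *
for _ in range(3):
    i=optics.camera_info("wrist"); print(i["fovy"],i["cx"],i["cy"],i["T_tool_cam"][:3,3],i["T_tool_cam"][0])
E
```

```text
59.36530282564517 316.7372458183333 240.7980429308012 [-78.31365018  30.72704225  -1.64274323] [-3.23515227e-05  9.51948563e-01  3.06257950e-01 -7.83136502e+01]
59.36530282564517 316.7372458183333 240.7980429308012 [-78.31365018  30.72704225  -1.64274323] [-3.23515227e-05  9.51948563e-01  3.06257950e-01 -7.83136502e+01]
59.36530282564517 316.7372458183333 240.7980429308012 [-78.31365018  30.72704225  -1.64274323] [-3.23515227e-05  9.51948563e-01  3.06257950e-01 -7.83136502e+01]
```

Emit:
step_arm(
  moves=[
    [-0.001,0.045,0.0054,0,0,0],
    [-0.001,0.09,0.0054,0,0,0],
    [-0.001,0.09,0.0054,0,0,0],
    [-0.001,0.09,0.0054,0,0,0],
    [-0.001,0.09,0.0054,0,0,0],
  ],
)

```text
time: 6.23
tcp_pos: [502.2, -22.7, 217.3]
ee_rot: [-0.458, 0.459, -0.538, 0.539]
wrist_force: [-0.1, 0.1, 0.4]
finger_gap: 13.4
```

```bash
python3 - <<'E'
from h import *
import pickle
o=manip.get_obs();im=optics.grab_frame("wrist");i=optics.camera_info("wrist")
pickle.dump((o,im,i),open('w6.pkl','wb'))
cv2.imwrite('pics/w6z.png',cv2.resize(im[190:350,270:420],None,fx=5,fy=3.75,interpolation=cv2.INTER_CUBIC)[:,:,::-1])
cv2.imwrite('pics/w6.png',im[:,:,::-1])
print(i["T_tool_cam"][:3,3])
print(o['time'],o['tcp_pos'],o['wrist_force'],o['finger_gap'],toolT(o)[:3,2])
E
```

```text
[-78.31178908  30.7261532   -1.6425385 ]
6.2333 [502.21172789 -22.71434144 217.31583655] [-0.14458339  0.05672982  0.40063178] 13.408901523090455 [ 9.87198177e-01 -1.59497957e-01 -4.00987705e-04]
```

View pics/w6z.png

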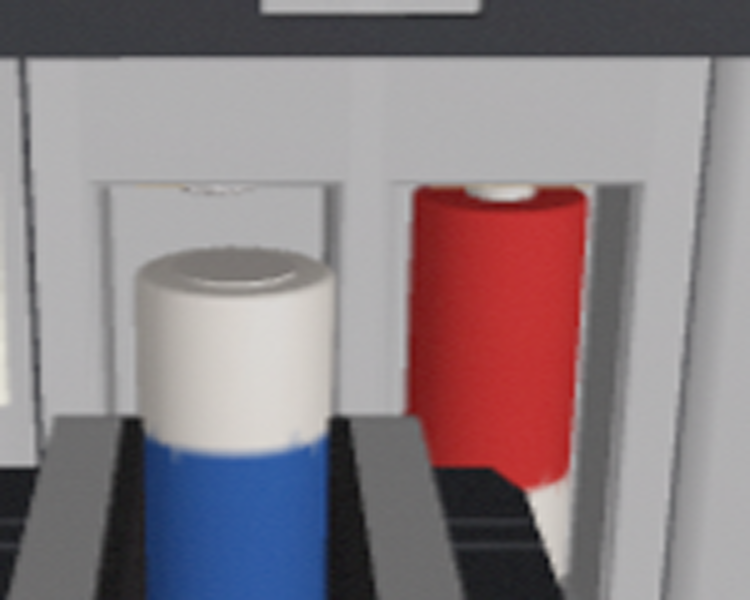

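View pics/w6.png

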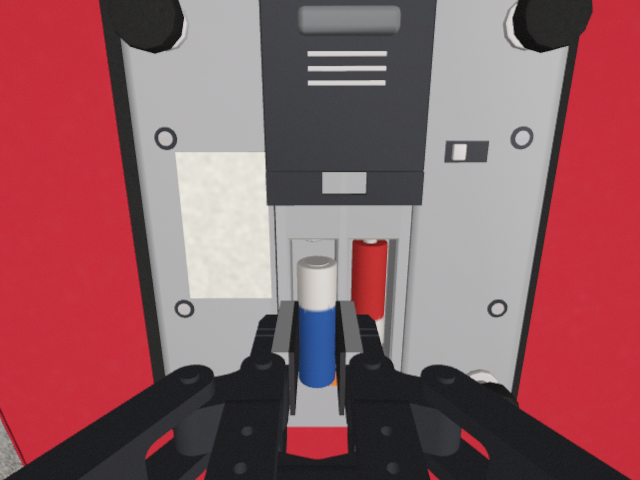

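```bash
cat > rel6.py <<'E'
from h import *
import pickle,sys
def analyse(fn,z,M,cellrows,cellcx):
    o,im,i=pickle.load(open(fn,'rb')); C=i["T_tool_cam"];k=K(i);T=toolT(o)@C
    def proj(p):
        Rm=R.from_rotvec([0,0,p[2]]).as_matrix(); return w2pix(T,k,M@Rm.T+[p[0],p[1],0])
    s=least_squares(lambda p:np.r_[(proj(p)-z).ravel(),(p[2]+.157)*300],[516,7,-.157])
    print(s.x,np.degrees(s.x[2]),(proj(s.x)-z).round(1).tolist())
    Rm=R.from_rotvec([0,0,s.x[2]]).as_matrix(); bay=Rm@[-11.5,-30,16.5]+[s.x[0],s.x[1],0]
    Tt=toolT(o); b=Tt[:3,:3].T@(bay-Tt[:3,3])
    f=lambda p:(lambda P:[P[:,1].min()-cellrows[0],P[:,1].max()-cellrows[1],(P[:,0].min()+P[:,0].max())/2-cellcx])(w2pix(C,k,toolcyl([p[0],p[1],p[2],0,0])))
    c=least_squares(f,[0,172,0]).x
    print("bay",b,"cell",c,"move x,z",b[0]-c[0],b[2]-c[2],"cell bottom z",o['tcp_pos'][2]-c[1]-7.2)
E
python3 - <<'E'
from rel6 import *
z=np.array([[103,183],[340,183],[642,183]])/[5,3.75]+[270,190]-.4
M=np.array([[-20.5,-2.5,33],[-2.5,-2.5,33],[20.5,-2.5,33]],float)
analyse('w6.pkl',z,M,[255.6,387.8],316.5)
o=manip.get_obs();print(o['tcp_pos'])
E
```

```text
[ 5.16110520e+02  7.49227638e+00 -1.57179215e-01] -9.005705652256122 [[0.3, 0.1], [-0.0, 0.0], [-0.3, -0.2]]
bay [ -2.38132797 200.81268921  -2.426368  ] cell [  0.22580582 173.93351335  -1.57740894] move x,z -2.607133795385236 -0.8489590625346826 cell bottom z 36.182323193502285
[502.2924392  -22.49019224 217.57494126]
```

```bash
python3 - <<'E'
from h import *
print(rel([501.8,-20.3,217.5],-9))
E
```

```text
[-0.0083, 0.0003, -0.0033, -0.0001, -0.0008, 0.0005]
```

Emit:
step_arm(
  moves=[
    [-0.0083,0,-0.0033,0,-0.0008,0],
    [-0.0083,0,-0.0033,0,-0.0008,0],
    [-0.0083,0,-0.0033,0,-0.0008,0],
    [-0.0083,0,-0.0033,0,-0.0008,0],
  ],
)

```text
time: 6.62
tcp_pos: [501.9, -20.2, 217.8]
ee_rot: [-0.459, 0.46, -0.537, 0.538]
wrist_force: [-0.2, -0.5, -0.3]
finger_gap: 13.7
```

```bash
python3 - <<'E'
from h import *
import pickle
o=manip.get_obs();im=optics.grab_frame("wrist");i=optics.camera_info("wrist")
pickle.dump((o,im,i),open('w7.pkl','wb'))
cv2.imwrite('pics/w7z.png',cv2.resize(im[190:350,270:420],None,fx=5,fy=3.75,interpolation=cv2.INTER_CUBIC)[:,:,::-1])
print(o['time'],o['tcp_pos'],o['wrist_force'],o['finger_gap'],toolT(o)[:3,2],rel([501.8,-20.3,207],-9))
E
```

```text
6.6167 [501.87935435 -20.19259954 217.83513946] [-0.24928864 -0.48212308 -0.33675024] 13.663408379869505 [ 9.87704869e-01 -1.56328452e-01  7.11659900e-04] [0.0001, 0.0431, -0.0002, -0.0002, -0.0, 0.0005]
```

View pics/w7z.png

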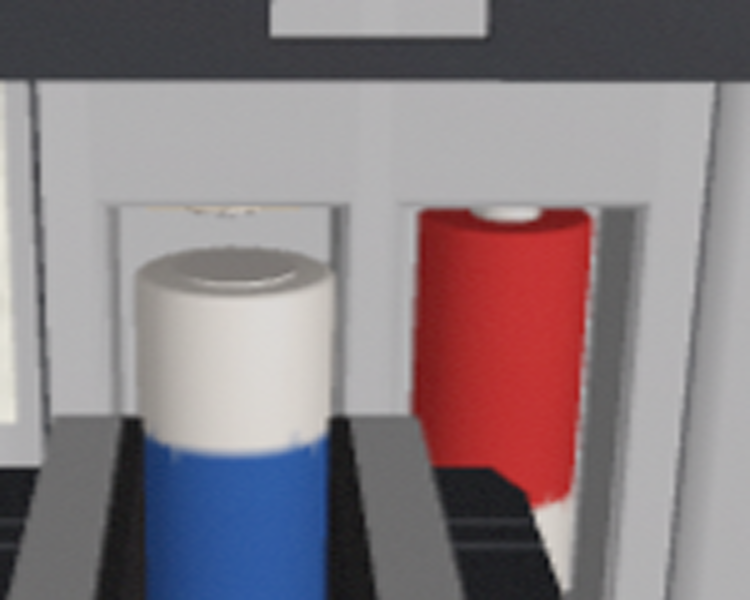

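Emit:
step_arm(
  moves=[
    [0,0.011,-0.0012,0,0,0],
    [0,0.022,-0.0012,0,0,0],
    [0,0.033,-0.0012,0,0,0],
    [0,0.043,-0.0012,0,0,0],
    [0,0.043,-0.0012,0,0,0],
    [0,0.043,-0.0012,0,0,0],
  ],
)

```text
time: 7.17
tcp_pos: [501.5, -20.3, 206.9]
ee_rot: [-0.459, 0.46, -0.537, 0.538]
wrist_force: [0.6, 0.1, 1.1]
finger_gap: 13.6
```

```bash
python3 - <<'E'
from h import *
import pickle
o=manip.get_obs();im=optics.grab_frame("wrist");i=optics.camera_info("wrist")
pickle.dump((o,im,i),open('w8.pkl','wb'))
cv2.imwrite('pics/w8z.png',cv2.resize(im[190:350,270:420],None,fx=5,fy=3.75,interpolation=cv2.INTER_CUBIC)[:,:,::-1])
print(o['time'],o['tcp_pos'],o['wrist_force'],o['finger_gap'],toolT(o)[:3,2])
E
```

```text
7.1667 [501.52508905 -20.25391445 206.90515707] [0.63874536 0.1467748  1.12254116] 13.596956690748689 [ 9.87676093e-01 -1.56511463e-01  3.11458152e-04]
```

View pics/w8z.png

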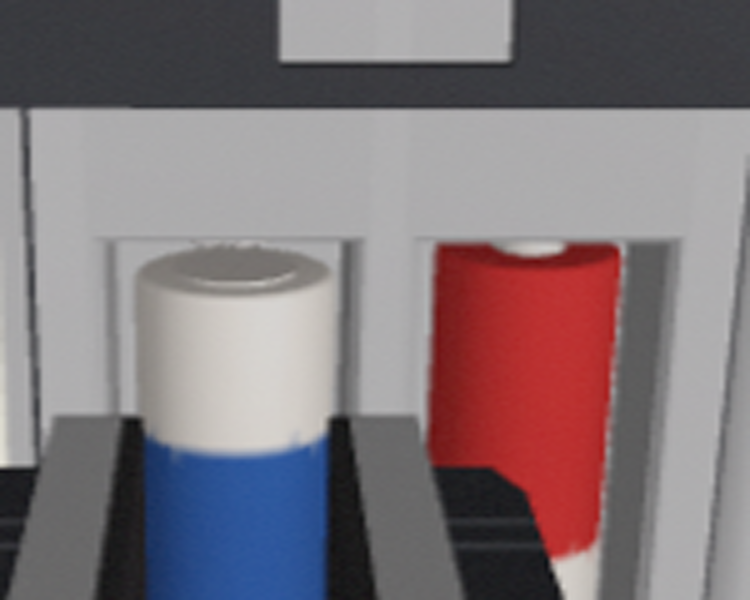

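Emit:
step_arm(
  moves=[
    [0,0.004,0,0,0,0],
    [0,0.008,0,0,0,0],
    [0,0.012,0,0,0,0],
    [0,0.012,0,0,0,0],
    [0,0.012,0,0,0,0],
  ],
)

```text
time: 7.63
tcp_pos: [501.4, -20.5, 206.7]
ee_rot: [-0.459, 0.459, -0.537, 0.538]
wrist_force: [-5.8, 0.7, 24.8]
finger_gap: 13.6
```

Emit:
step_arm(
  moves=[
    [0,-0.005,0,0,0,0],
    [0,-0.005,0,0,0,0],
    [0,-0.005,0,0,0,0],
  ],
)

```text
time: 7.88
tcp_pos: [501.5, -20.5, 207.9]
ee_rot: [-0.459, 0.459, -0.537, 0.538]
wrist_force: [-0.3, -0.9, -0.6]
finger_gap: 13.2
```

Emit:
step_arm(
  moves=[
    [0,0,0,0,0,0],
    [0,0,0,0,0,0],
    [0,0,0,0,0,0],
    [0,-0.05,0,0,0,0],
    [0,-0.12,0,0,0,0],
    [0,-0.2,0,0,0,0],
    [0,-0.2,0,0,0,0],
  ],
  grip=0.3,
)

```text
time: 8.47
tcp_pos: [502.5, -20.7, 260.4]
ee_rot: [-0.461, 0.457, -0.536, 0.54]
wrist_force: [0.5, -0.5, -0.1]
finger_gap: 29.9
```

```bash
python3 - <<'E'
from h import *
import pickle
o=manip.get_obs();im=optics.grab_frame("wrist");i=optics.camera_info("wrist")
pickle.dump((o,im,i),open('w9.pkl','wb'))
cv2.imwrite('pics/w9.png',im[:,:,::-1])
print(o['time'],o['tcp_pos'],o['wrist_force'],o['finger_gap'],toolT(o)[:3,2])
E
```

```text
8.4667 [502.45510526 -20.69254343 260.4313294 ] [ 0.50865944 -0.47620857 -0.07390264] 29.898479095193036 [ 0.98757523 -0.15697562  0.00733605]
```

View pics/w9.png

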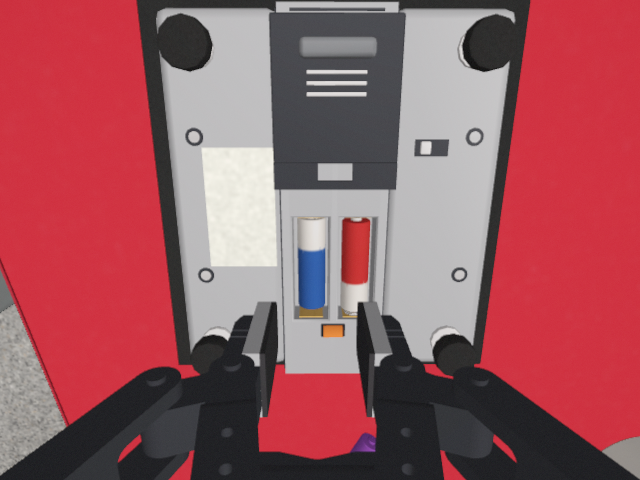

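```bash
python3 - <<'E'
import cv2
a=cv2.imread('pics/w9.png')
cv2.imwrite('pics/w9z.png',cv2.resize(a[200:350,270:400],None,fx=4,fy=4,interpolation=cv2.INTER_CUBIC))
E
```

```text
(no output)
```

View pics/w9z.png

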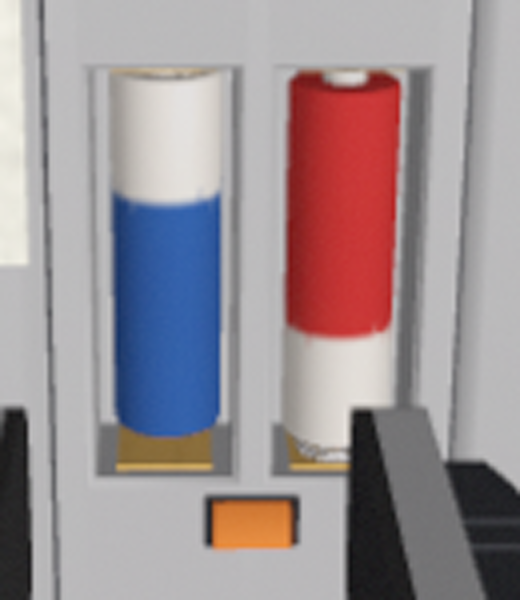

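```bash
python3 - <<'E'
import cv2
a=cv2.imread('pics/w9.png')
cv2.imwrite('pics/w9r.png',cv2.resize(a[0:200,260:420],None,fx=4,fy=3,interpolation=cv2.INTER_CUBIC))
E
```

```text
(no output)
```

View pics/w9r.png

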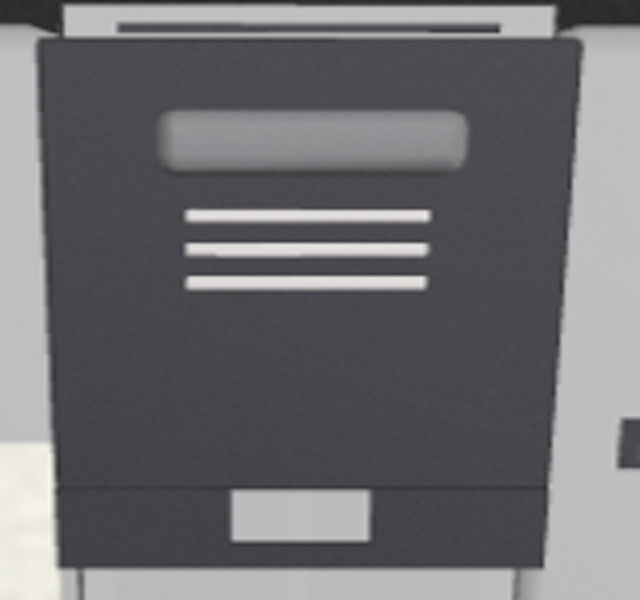

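```bash
python3 - <<'E'
from h import *
import pickle
o,im,i=pickle.load(open('w9.pkl','rb'));C=i["T_tool_cam"];k=K(i);T=toolT(o)@C
bz=np.array([[98,67],[243,67],[98,475],[237,475],[433,67]])/4+[270,200]-.4
b=pix2w(T,k,bz,33)
M=np.array([[-20.5,-2.5],[-2.5,-2.5],[-20.5,-57.5],[-2.5,-57.5],[20.5,-2.5]],float)
a=np.radians(-9);Rm=np.array([[np.cos(a),-np.sin(a)],[np.sin(a),np.cos(a)]])
off=(b[:,:2]-M@Rm.T);print(off.round(2)); c=np.mean(off[[0,1,2,3,4]],0)
f=lambda p,z:((pix2w(T,k,np.array(p)/[4,3]+[260,0]-.4,z)[:,:2]-c)@Rm).round(2)
print("scale",c,"cover",f([[37,40],[581,40],[60,567],[545,567]],35.8),"ridge",f([[158,112],[468,112],[158,170],[468,170]],43.8))
print("true bay TCP 501.6,-20.4 vs img", c+Rm@[-11.5,-30])
E
```

```text
[[516.87   7.42]
 [516.34   7.46]
 [515.98   7.73]
 [516.09   7.62]
 [516.25   7.41]]
scale [516.30632059   7.52556634] cover [[-28.72  84.6 ]
 [ 27.37  84.66]
 [-28.63  11.53]
 [ 27.83  11.41]] ridge [[-16.15  74.5 ]
 [ 14.98  74.52]
 [-16.24  67.35]
 [ 15.29  67.36]]
true bay TCP 501.6,-20.4 vs img [500.25487072 -20.30608753]
```

```bash
cat >> h.py <<'E'
def S(x,y):
    a=np.radians(-9); return np.array([517.65+x*np.cos(a)-y*np.sin(a),7.4+x*np.sin(a)+y*np.cos(a)])
def toS(p):
    a=np.radians(-9); d=np.array(p[:2])-[517.65,7.4]; return np.array([d[0]*np.cos(a)+d[1]*np.sin(a),-d[0]*np.sin(a)+d[1]*np.cos(a)])
E
python3 - <<'E'
from h import *
print(rel([*S(0,92),240],-9))
E
```

```text
[-0.4881, 0.0769, 0.0439, -0.0017, -0.0001, -0.0001]
```

Emit:
step_arm(
  moves=[
    [-0.1,0.01,0.01,-0.0005,0,0],
    [-0.2,0.02,0.02,-0.001,0,0],
    [-0.31,0.04,0.03,-0.0017,0,0],
    [-0.41,0.06,0.04,-0.0017,0,0],
    [-0.488,0.077,0.044,-0.0017,0,0],
    [-0.488,0.077,0.044,-0.0017,0,0],
    [-0.488,0.077,0.044,-0.0017,0,0],
    [-0.488,0.077,0.044,-0.0017,0,0],
  ],
  grip=1,
)

```text
time: 9.18
tcp_pos: [531.7, 97.1, 239.3]
ee_rot: [0.458, -0.46, 0.538, -0.538]
wrist_force: [-0.3, -1.3, -0.9]
finger_gap: 0.2
```

```bash
python3 - <<'E'
from h import *
o=manip.get_obs();im=optics.grab_frame("wrist")
cv2.imwrite('pics/w10.png',im[:,:,::-1])
print(o['time'],o['tcp_pos'],toS(o['tcp_pos']),o['finger_gap'],rel([*S(0,91),212.5],-9))
E
```

```text
9.1833 [531.68181475  97.10114762 239.26545343] [-0.17329121 90.79183708] 0.2106571710088667 [-0.0031, 0.1083, 0.0, 0.0003, -0.0008, 0.0005]
```

View pics/w10.png

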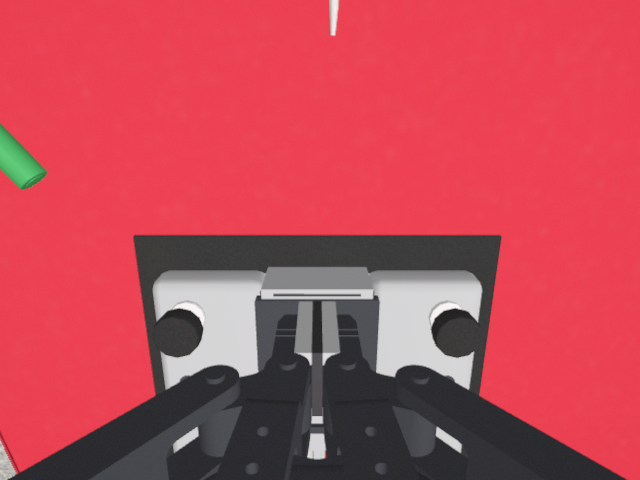

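Emit:
step_arm(
  moves=[
    [-0.003,0.03,0,0,0,0],
    [-0.003,0.06,0,0,0,0],
    [-0.003,0.085,0,0,0,0],
    [-0.003,0.108,0,0,0,0],
    [-0.003,0.108,0,0,0,0],
    [-0.003,0.108,0,0,0,0],
  ],
)

```text
time: 9.73
tcp_pos: [531.7, 97.1, 212.0]
ee_rot: [0.457, -0.459, 0.538, -0.538]
wrist_force: [-0.5, 0.5, -0.8]
finger_gap: -0.2
```

```bash
python3 - <<'E'
from h import *
o=manip.get_obs();im=optics.grab_frame("scene")
cv2.imwrite('pics/s1.png',cv2.resize(im[190:310,230:410],None,fx=4,fy=4)[:,:,::-1])
print(o['time'],o['tcp_pos'],toS(o['tcp_pos']),o['wrist_force'],rel([*S(0,60),212.5],-9))
E
```

```text
9.7333 [531.72422472  97.09064798 212.01705583] [-0.12976087 90.78810108] [-0.52209559  0.4784075  -0.80512191] [0.1236, -0.0002, 0.0002, 0.0003, -0.0009, 0.0005]
```

View pics/s1.png

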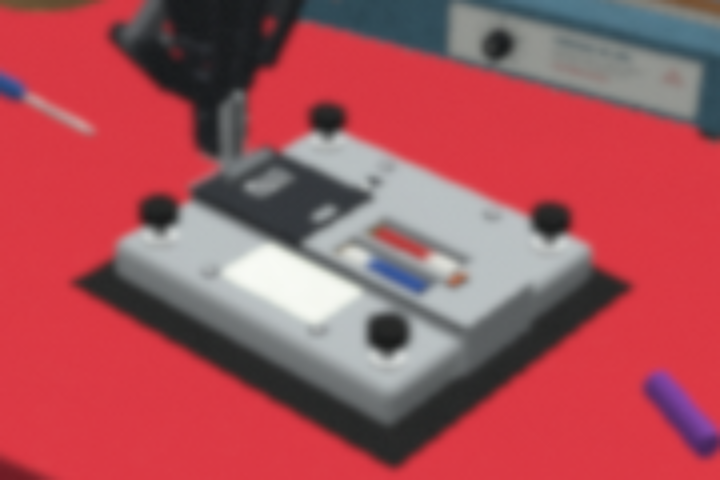

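Emit:
step_arm(
  moves=[
    [0.02,0,0,0,0,0],
    [0.04,0,0,0,0,0],
    [0.06,0,0,0,0,0],
    [0.08,0,0,0,0,0],
    [0.1,0,0,0,0,0],
    [0.12,0,0,0,0,0],
    [0.14,0,0,0,0,0],
    [0.16,0,0,0,0,0],
    [0.18,0,0,0,0,0],
    [0.2,0,0,0,0,0],
    [0.22,0,0,0,0,0],
    [0.24,0,0,0,0,0],
    [0.26,0,0,0,0,0],
    [0.275,0,0,0,0,0],
    [0.275,0,0,0,0,0],
  ],
)

```text
time: 11.03
tcp_pos: [520.8, 27.9, 212.5]
ee_rot: [-0.457, 0.459, -0.538, 0.539]
wrist_force: [0.4, 0.8, -0.2]
finger_gap: -0.1
```

```bash
python3 - <<'E'
from h import *
o=manip.get_obs();im=optics.grab_frame("wrist")
cv2.imwrite('pics/w11.png',im[:,:,::-1])
print(o['time'],o['tcp_pos'],toS(o['tcp_pos']),o['wrist_force'],rel([*S(0,3),212.5],-9))
E
```

```text
11.0333 [520.75943082  27.93102088 212.5486628 ] [-0.1406107  20.76467209] [ 0.42938629  0.77076677 -0.23566127] [0.0728, -0.0, 0.0017, 0.0007, -0.0013, 0.0008]
```

View pics/w11.png

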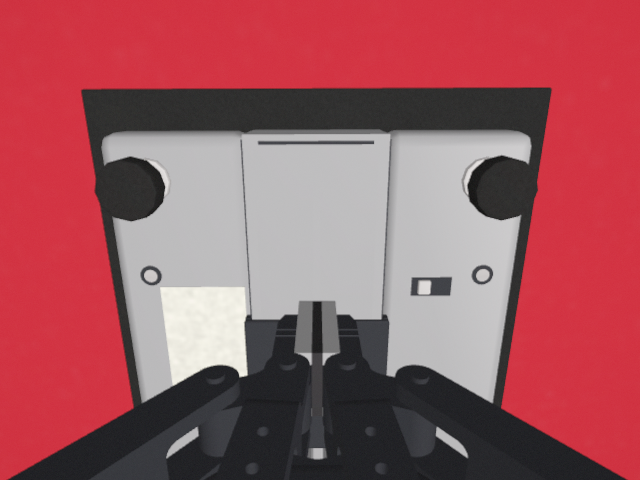

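Emit:
step_arm(
  moves=[
    [0.014,0,0,0,0,0],
    [0.026,0,0,0,0,0],
    [0.035,0,0,0,0,0],
    [0.043,0,0,0,0,0],
    [0.05,0,0,0,0,0],
    [0.057,0,0,0,0,0],
    [0.064,0,0,0,0,0],
    [0.07,0,0,0,0,0],
    [0.073,0,0,0,0,0],
    [0.073,0,0,0,0,0],
  ],
)

```text
time: 11.92
tcp_pos: [518.2, 15.1, 212.4]
ee_rot: [0.46, -0.459, 0.539, -0.536]
wrist_force: [1.6, 9.3, -1.1]
finger_gap: -0.2
```

```bash
python3 - <<'E'
from h import *
o=manip.get_obs();im=optics.grab_frame("top")
cv2.imwrite('pics/t3.png',cv2.resize(im[175:295,240:400],None,fx=5,fy=5,interpolation=cv2.INTER_CUBIC)[:,:,::-1])
a=np.radians(-9);f=o['wrist_force'];print("force along scale y",f@[-np.sin(a),np.cos(a),0])
print(o['time'],o['tcp_pos'],toS(o['tcp_pos']),f)
E
```

```text
force along scale y 9.48082880287297
11.9167 [518.24983917  15.1300006  212.42121217] [-0.61678435  7.72866698] [ 1.63711165  9.33971551 -1.06952818]
```

View pics/t3.png

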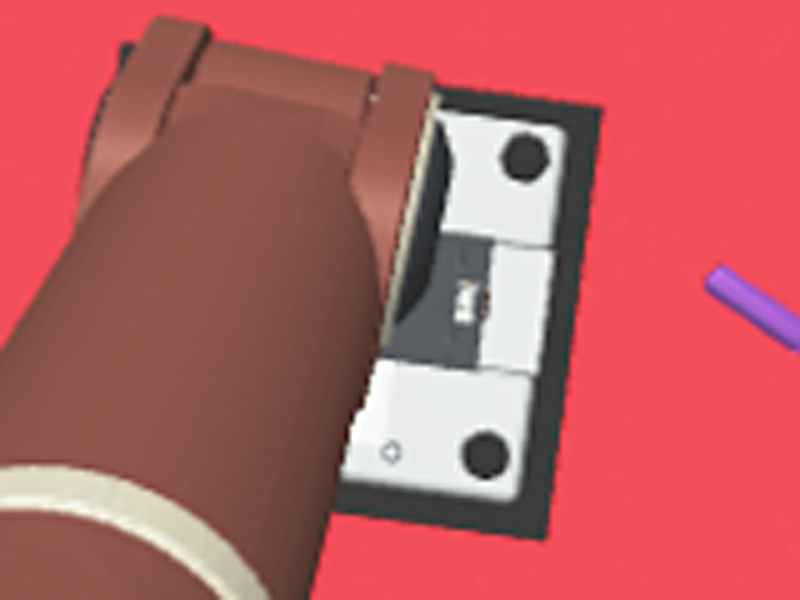

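Emit:
step_arm(
  moves=[
    [0.02,0,0.001,0,0,0],
    [0.025,0,0.002,0,0,0],
    [0.03,0,0.002,0,0,0],
    [0.035,0,0.002,0,0,0],
    [0.038,0,0.002,0,0,0],
    [0.038,0,0.002,0,0,0],
    [0.038,0,0.002,0,0,0],
  ],
)

```text
time: 12.55
tcp_pos: [517.5, 8.2, 212.4]
ee_rot: [0.462, -0.459, 0.54, -0.534]
wrist_force: [1.3, 7.8, -0.6]
finger_gap: 0.0
```

```bash
python3 - <<'E'
from h import *
o=manip.get_obs()
a=np.radians(-9);f=o['wrist_force'];print("force along scale y",f@[-np.sin(a),np.cos(a),0])
print(o['time'],o['tcp_pos'],toS(o['tcp_pos']),f)
E
```

```text
force along scale y 7.8652023896237635
12.55 [517.467018     8.15725629 212.43616106] [-0.29919017  0.71930852] [ 1.33915198  7.75114229 -0.58091845]
```

Emit:
step_arm(
  moves=[
    [-0.008,0,0,0,0,0],
    [-0.012,0,0,0,0,0],
    [-0.016,-0.06,0,0,0,0],
    [-0.016,-0.15,0,0,0,0],
    [0.1,-0.15,0,0,0,0],
    [0.2,-0.15,0,0,0,0],
    [0.32,-0.15,0,0,0,0],
    [0.4,-0.15,0,0,0,0],
    [0.4,-0.15,0,0,0,0],
  ],
)

```text
time: 13.3
tcp_pos: [500.5, -98.1, 249.4]
ee_rot: [0.457, -0.457, 0.541, -0.538]
wrist_force: [0.3, -0.6, -0.1]
finger_gap: 0.2
```

```bash
python3 - <<'E'
from h import *
import pickle
o=manip.get_obs();im=optics.grab_frame("wrist");i=optics.camera_info("wrist")
pickle.dump((o,im,i),open('w12.pkl','wb'))
cv2.imwrite('pics/w12.png',im[:,:,::-1])
print(o['time'],o['tcp_pos'],toS(o['tcp_pos']),o['wrist_force'])
E
```

```text
13.3 [500.48468429 -98.07643481 249.41690176] [  -0.45383253 -106.86309185] [ 0.34765571 -0.58630965 -0.07145375]
```

View pics/w12.png

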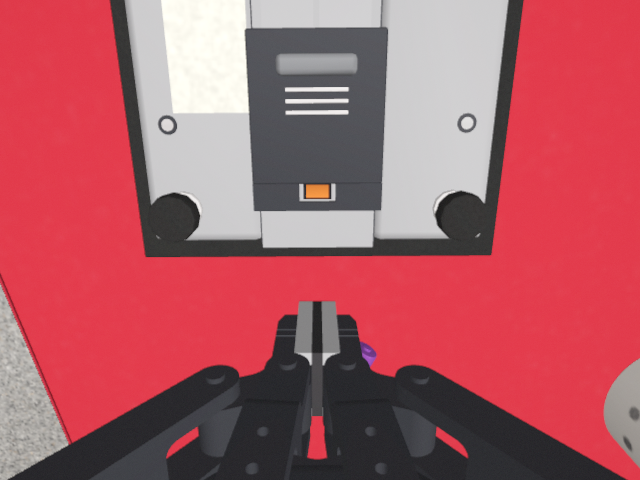

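```bash
python3 - <<'E'
from h import *
print(rel([*S(0,-34),249],-9),rel([*S(0,-34),212.5],-9))
E
```

```text
[-0.28, 0.0023, 0.0, 0.0011, -0.0015, -0.0016] [-0.2792, 0.1483, 0.0005, 0.0011, -0.0015, -0.0016]
```

Emit:
step_arm(
  moves=[
    [-0.1,0.002,0,0.001,-0.0015,-0.0016],
    [-0.2,0.002,0,0.001,-0.0015,-0.0016],
    [-0.279,0.002,0,0.001,-0.0015,-0.0016],
    [-0.279,0.002,0,0.001,-0.0015,-0.0016],
    [-0.279,0.04,0,0.001,-0.0015,-0.0016],
    [-0.279,0.08,0,0.001,-0.0015,-0.0016],
    [-0.279,0.12,0,0.001,-0.0015,-0.0016],
    [-0.279,0.148,0,0.001,-0.0015,-0.0016],
    [-0.279,0.148,0,0.001,-0.0015,-0.0016],
    [-0.279,0.148,0,0.001,-0.0015,-0.0016],
  ],
)

```text
time: 14.18
tcp_pos: [511.9, -27.0, 211.7]
ee_rot: [0.458, -0.46, 0.538, -0.538]
wrist_force: [0.4, 0.6, 0.0]
finger_gap: 0.2
```

```bash
python3 - <<'E'
from h import *
o=manip.get_obs()
print(o['time'],o['tcp_pos'],toS(o['tcp_pos']),o['wrist_force'])
E
```

```text
14.1833 [511.86003284 -26.96049687 211.71083329] [ -0.34351711 -34.84321255] [0.43076129 0.59638527 0.0388835 ]
```

Emit:
step_arm(
  moves=[
    [-0.015,0,0,0,0,0],
    [-0.027,0,0,0,0,0],
    [-0.036,0,0,0,0,0],
    [-0.042,0,0,0,0,0],
    [-0.048,0,0,0,0,0],
    [-0.053,0,0,0,0,0],
    [-0.056,0,0,0,0,0],
    [-0.056,0,0,0,0,0],
  ],
)

```text
time: 14.85
tcp_pos: [513.6, -16.4, 212.0]
ee_rot: [-0.456, 0.46, -0.538, 0.54]
wrist_force: [-1.6, -7.5, -0.1]
finger_gap: -0.1
```

```bash
python3 - <<'E'
from h import *
o=manip.get_obs()
a=np.radians(-9);f=o['wrist_force'];print("force along scale y",f@[-np.sin(a),np.cos(a),0])
print(o['time'],o['tcp_pos'],toS(o['tcp_pos']),f)
E
```

```text
force along scale y -7.684809600395713
14.85 [513.63175675 -16.35357631 211.96779609] [ -0.252894   -24.08972211] [-1.59299481 -7.52829613 -0.0929809 ]
```

Emit:
step_arm(
  moves=[
    [-0.016,0,0,0,0,0],
    [-0.018,0,0,0,0,0],
    [-0.02,0,0,0,0,0],
    [-0.02,0,0,0,0,0],
    [-0.02,0,0,0,0,0],
    [-0.02,0,0,0,0,0],
  ],
)

```text
time: 15.35
tcp_pos: [513.7, -15.3, 212.1]
ee_rot: [-0.454, 0.46, -0.537, 0.542]
wrist_force: [-1.6, -9.1, -0.5]
finger_gap: -0.3
```

```bash
python3 - <<'E'
from h import *
o=manip.get_obs()
a=np.radians(-9);f=o['wrist_force'];print("force along scale y",f@[-np.sin(a),np.cos(a),0])
print(o['time'],o['tcp_pos'],toS(o['tcp_pos']),f)
E
```

```text
force along scale y -9.223889450380756
15.35 [513.73269499 -15.28464464 212.08712291] [ -0.32041623 -23.01816053] [-1.59399638 -9.08640217 -0.45148994]
```

Emit:
step_arm(
  moves=[
    [-0.018,0,0,0,0,0],
    [-0.02,0,0,0,0,0],
    [-0.02,0,0,0,0,0],
    [-0.02,0,0,0,0,0],
    [-0.02,0,0,0,0,0],
  ],
)

```text
time: 15.77
tcp_pos: [513.8, -14.3, 212.1]
ee_rot: [-0.451, 0.461, -0.537, 0.544]
wrist_force: [-2.7, -8.6, -0.3]
finger_gap: -0.2
```

Emit:
step_arm(
  moves=[
    [0.01,0,0,0,0,0],
    [0.02,0,0,0,0,0],
    [0.025,-0.01,0,0,0,0],
    [0.025,-0.1,0,0,0,0],
    [0.1,-0.2,0,0,0,0],
    [0.2,-0.2,0,0,0,0],
    [0.3,-0.2,0,0,0,0],
    [0.33,-0.2,0,0,0,0],
    [0.33,-0.2,0,0,0,0],
    [0.33,-0.2,0,0,0,0],
  ],
)

```text
time: 16.6
tcp_pos: [500.2, -93.7, 263.5]
ee_rot: [-0.451, 0.46, -0.537, 0.544]
wrist_force: [-0.1, 0.9, -0.1]
finger_gap: -0.2
```

```bash
python3 - <<'E'
from h import *
o=manip.get_obs();im=optics.grab_frame("wrist")
cv2.imwrite('pics/w13.png',im[:,:,::-1])
cv2.imwrite('pics/t4.png',optics.grab_frame("top")[:,:,::-1])
print(o['time'],o['tcp_pos'],toS(o['tcp_pos']),o['wrist_force'],np.abs(o['joint_vel']).max())
E
```

```text
16.6 [500.23483781 -93.73264886 263.53717601] [  -1.38012082 -102.61186972] [-0.11645845  0.89094466 -0.07707144] 0.02589926256430407
```

View pics/w13.png

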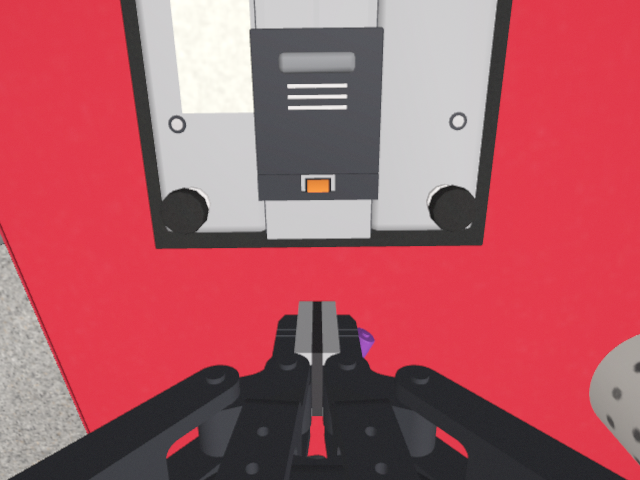

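View pics/t4.png

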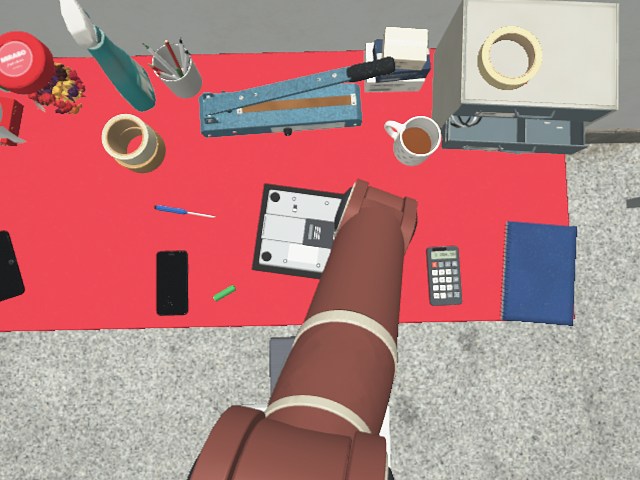

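```bash
python3 - <<'E'
from h import *
import pickle
i=optics.camera_info("wrist");C=i["T_tool_cam"];k=K(i)
o12=pickle.load(open('w12.pkl','rb'))[0]; o13=manip.get_obs()
for n,o in(("12",o12),("13",o13)):
    im=cv2.imread(f'pics/w{n}.png').astype(int); g=im[150:260,285:300].mean((1,2)) ; d=np.diff(g); T=toolT(o)@C
    col=292; r=150+np.argsort(-np.abs(d))[:6]; print(n,sorted(r.tolist()))
    e=150+np.argmax(d[35:80])+35+.5+.5
    lo=150+80+np.argmin(d[80:])+.5+.5 if n=="12" else 150+75+np.argmin(d[75:])+1
    # also subpixel-ish
    w=pix2w(T,k,[[col,e],],35.8); s=pix2w(T,k,[[col,lo]],33)
    print(e,lo,toS(w[0]),toS(s[0]),"edge-spineend",toS(w[0])[1]-toS(s[0])[1])
E
```

```text
12 [209, 210, 246, 247, 255, 256]
211.0 248.0 [-13.3167403  -72.85499591] [-13.95051599 -91.22883289] edge-spineend 18.373836979689216
13 [199, 200, 237, 238, 239, 246]
200.0 239 [-14.53133208 -69.40141866] [-15.26992201 -89.84985038] edge-spineend 20.44843171506723
```

```bash
python3 -c "
from rig import manip
print(manip.sign_off())"
```

```text
the job is handed in; nothing more can be done
None
```

The blue cell is in its bay and the cover is shut and latched. I handed the job in at about 16.7 s of the 58 s allowed; no verdict came back.

- **Cell:** I lowered the blue cell into the empty bay and let it drop the last few millimetres. The wrist picture showed it lying flat beside the red one, with its blue plus end away from the coil spring. While lowering it, the fingertips pressed on the spine with about 25 N. I backed off before releasing.
- **Cover:** I pushed the cover home by its ridge with the closed fingers. The first push stalled on the catch at about 9.5 N, and the second went through to the stop. The picture then showed the orange catch up in its window.
- **Tug:** I pulled the ridge back toward open and held 7.7 to 9.2 N at the wrist for roughly a second, a little under the 10 N named. The cover held. Pictures before and after put its edge about 2.1 mm further back, which matches the 2 mm play, and the catch was still up.
- **Bystanders:** In the last top view the phone, calculator and screwdriver look unmoved. I compared them by eye only.

**Disagreements:**
- The wrist camera was off sideways by about 1 to 1.5 mm, so I placed the cell by comparing it with the bay in the same picture.
- The fingers met the ridge about 2 mm from where I had predicted.
- The tool crept about 2 mm during the tug. I put this down to arm compliance, since the cover itself moved only about 2 mm in all.

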